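Press the handle blanks and turn the curing heat to full

ROBOT

A 7-joint arm with a two-finger parallel gripper is mounted at the origin on the work surface. World frame = base frame: x ahead of the robot, y to its left, z up, the work surface at z = 0. Lengths are in m, angles in rad, forces in N, time in s.
With the tool pointing down it reaches from about 0.35 to 0.9 m from the base axis. Payload 8.1 kg.
Tool frame: the origin (TCP) lies on the centre line of the jaws, within the pads' length; the fingertips stand 19 mm ahead of it and the grasp point (between the pads) is the TCP; z points along the fingers, y is the line along which they close (so a half turn about z gives the same grasp; the last joint's range is limited). The gripper opens to 85 mm and grips with 20 to 120 N. Pads are 22 mm wide; open, the fingers measure 114 mm over their backs; the gripper's body (76 mm by 85 mm) begins 54 mm behind the grasp point. The pads swing forward as they close: fully open they stand 13 mm farther back than shut.
Start: joints at [0.997, 0.434, 0.025, 1.573, -0.012, 1.134, -0.075], TCP at [0.283, -0.557, 0.225] pointing down, gripper open.
Joint ranges: [-2.62, 2.62], [-0.44, 2.09], [-1.27, 1.32], [0.08, 2.57], [-1.32, 4.46], [0.12, 2], [-2.74, 2.74]. Speed limits (rad/s): [2.22, 2.22, 3.01, 3.01, 3.14, 3.14, 3.14].

INTERFACE

Orientations are given as a unit quaternion [w, x, y, z].
In Python, from plant import sensors, get_image, get_calibration, hand_in gives the robot as it stands.
- The arm moves only by the tool send_rows, never from a script. Its argument "plan" is one flat list of numbers, 7 for each row, row after row: the turn, a rotation vector about the world's x, y, z in rad, then the shift along the world's x, y, z in mm, then the finger opening in mm, from 0 to 85.4. In form: [wx, wy, wz, tx, ty, tz, claw, wx, wy, wz, tx, ty, tz, claw, ...]. A call has 1 to 10 rows; each row is the pose to reach, as a shift and turn from the pose commanded when the call began; what a row does not reach only later rows make up. A row lasts 1/10 s, in which the tool goes at most 50 mm and 8.59 degrees, less where a joint would pass 70% of its speed; a pose out of reach is approached as far as the arm can. A call with a gripper value outside its range is refused whole. The fingers move at their own pace and stop on an object; the grip force is fixed at half the most. Time passes only in rows, so rows that repeat a pose let the fingers close. It gives the time, the measured TCP pose, the force, the opening and the grip force at its end, in the units of the state.
- sensors.get_obs(): the state, without advancing time (a new reading comes with each control period).
- get_image(name): name is "side" or "top"; returns the picture (420x560x3 uint8, blue, green, red); there is no depth.
- get_calibration(name): a dict with "K" (3x3 intrinsics, pixels), "cam_to_world" (4x4, takes a point from camera to world coordinates). Camera axes: x right, y down, z forward; pixel columns grow to the right and rows downward; lengths in m; the calibration is good to about 2 mm. A picture is of the moment at which its call begins. get_calibration takes no time and is no camera call.
- hand_in(): hands the job in; it is judged then, once.
The state is a dict: "time": time; "joint_positions": joint angles; "dq": joint speeds; "joint_torque": joint torques, N m; "ee_pos": TCP position; "tool_rot": TCP orientation; "force": force on the tool from outside, world axes, zero at the start; "wrist_torque": the same for the moment, N m; "gripper_width": finger opening in m; "grip_force": force on a finger pad.
Only numpy, scipy, OpenCV 4.12 (cv2) and the standard library are available. Lean on these libraries where they do the work, as an engineer would, in place of code of your own. Each camera call takes 0.05 s, during which the arm holds its last target. There are 200 camera calls.

TASK

Two freshly glued knife-handle blanks lie one on the other on the low curing plate: lay the long aluminium pressing plate squarely on top of that pile, edges flush, lowering it on rather than dropping it and without shifting the pile. Then push the fin of the broad heat dial round with the fingers, without gripping it, fully clockwise (seen from above) to its end stop, and keep it pressed firmly against the stop, with about 15 N, for half a second so that the boost latches - never with twice that. Leave the shorter bar, the oil bottle, the mug and the small knob at the bench's side as they are.

Things in the scene. Friction and masses are not known exactly. Their poses are not given: they have to be found in the camera images.
- press: the pressing plate: plain aluminium bar 130 x 44 x 16 mm (x, y, z), lying flat loose on the bench; origin at the centre of its underside, x along its length; 0.25 kg. The other, shorter aluminium bar (85 x 32 x 16 mm) is not it
- blank_top: upper of two equal dark wooden handle blanks, each 130 x 44 x 14 mm, piled flush on the curing plate (a fixed slab 240 x 160 mm, 35 mm high); origin at the centre of its underside, x along its length
- blank_low: lower of the two handle blanks, 130 x 44 x 14 mm, lying on the curing plate; origin at the centre of its underside, x along its length
- dial_axis (a point): fixed point on the vertical axis of the heat dial, level with the top face of the dial's disc. The dial is a black disc of radius 48 mm and 14 mm thick on top of a fixed blue box 150 x 150 x 85 mm; a single upright fin stands on the disc
- fin_end (a point): outer top edge of the dial's fin, on the fin's centre line, 46 mm from the axis and 26 mm above the disc's top face; turns with the dial. The fin is radial, 12 mm thick, 26 mm high and runs from 12 to 46 mm from the axis
- heat_dial (a joint): angle of the heat dial in rad, growing as it turns clockwise seen from above; 0 is its low end stop. The full end stop lies roughly three quarters of a turn on; it must be felt. The dial drags all the way (about 0.12 to 0.21 N m, growing towards full) and stays where it is left
- offcut: bystander: shorter aluminium bar 85 x 32 x 16 mm lying on the bench; origin at the centre of its underside
- oil: bystander: amber bottle, radius 26 mm, 130 mm high; origin at the centre of its underside
- mug: bystander: white mug, radius 36 mm, 85 mm high; origin at the centre of its underside
- regulator: the fixed regulator box, 150 x 150 x 85 mm, that carries the heat dial; origin at the centre of its underside
- fan_knob_base: bystander: round grey base, 68 mm across, with a small black knob on it (44 mm across, bar grip, 44 mm high in all) at the bench's right side; origin at the centre of its underside; not the heat dial
Mind the look-alikes: they are no part of the job. Leave any red or turquoise look-alike of the blank_low alone.

How it is judged:
On the way, in this order (a step that is already met when the one before it is completed fails the run):
1. the pressing plate lies squarely on the pile (horizontal distance between press and blank_top below 0.007 m and angle between the x axis of press and the x axis of blank_top, either way round below 0.12 rad and z of press in the frame of blank_top between 0.011 and 0.017 m and contact force between the fingers and press below 0.05 N), for 0.2 s.
2. the heat dial is pressed against its clockwise end stop (value of joint heat_dial above 4.67 rad and contact force between the fingers and regulator above 9 N), for 0.4 s.
At the end, for the whole second after the job is handed in: The pressing plate lies released and at rest on the upper blank, centres within 7 mm and edges within 0.12 rad; the two blanks are still flush with one another (7 mm, 0.12 rad) and the lower one within 20 mm of where it was; the heat dial is within 0.03 rad of its clockwise end stop, at 4.70 rad (all of step 1 and horizontal distance between blank_top and blank_low below 0.007 m and angle between the x axis of blank_top and the x axis of blank_low, either way round below 0.12 rad and z of blank_top in the frame of blank_low between 0.011 and 0.017 m and distance of blank_low from where it was at the start of the episode below 0.02 m and linear speed of press below 0.01 m/s and value of joint heat_dial above 4.67 rad); the robot touches nothing.
It fails at once if the pressing plate is let go more than 10 mm above the pile (horizontal distance between press and blank_top below 0.08 m and z of press in the frame of blank_top above 0.025 m and contact force between the fingers and press below 0.05 N).
It fails at once if the heat dial is gripped, or it or its box is pushed with more than 30 N (contact force between any of the fingers, the arm and regulator above 30 N).
It fails at once if the shorter bar, the bottle or the mug is shoved more than 30 mm (distance of any of offcut, oil, mug from where it was at the start of the episode above 0.03 m).
It fails at once if the small knob is touched (contact force between anything else and fan_knob_base above 1 N).
It also fails if it takes over 70 s, if anything falls off the work surface, if the arm or the gripper's body presses on something with over 40 N, if the wrist force passes 120 N, or if a joint passes its speed limit or range.

## Working session

There is one attempt and no reset: what is moved stays moved. The work goes in short steps, Python scripts to look and compute and a tool call to move; the robot and the scene stay as the last step left them, time stands still between calls to the robot, and variables do not carry over. Pictures are saved under pics/ and viewed, at most 10 in all, crops included, and the job is handed in when it is done.

Besides the shell and the picture viewer there is one more tool, called after "Call:" by a JSON object that holds its "op" and its "data". send_rows: Moves the arm, as the interface text tells. Its arguments: {"type":"object","properties":{"plan":{"type":"array","items":{"type":"number"}}},"required":["plan"]}

```bash
mkdir -p pics; ls
python3 - <<'E'
from plant import sensors,get_image,get_calibration
import cv2
for n in("top","side"):
    cv2.imwrite(f"pics/{n}0.png",get_image(n)); c=get_calibration(n); print(n,c["K"].round(1).tolist(),c["cam_to_world"].round(3).tolist())
o=sensors.get_obs(); print(o)
E
```

```text
pics
top [[409.8, 0.0, 279.5], [0.0, 409.8, 211.8], [0.0, 0.0, 1.0]] [[-0.051, -0.977, 0.208, 0.341], [-0.999, 0.05, -0.012, -0.115], [0.002, -0.208, -0.978, 1.17], [0.0, 0.0, 0.0, 1.0]]
side [[418.8, 0.0, 273.5], [0.0, 418.8, 215.8], [0.0, 0.0, 1.0]] [[-0.976, -0.091, 0.197, 0.338], [-0.216, 0.492, -0.843, 0.739], [-0.02, -0.866, -0.5, 0.619], [0.0, 0.0, 0.0, 1.0]]
{'time': 0.1, 'joint_positions': array([ 0.9973989 ,  0.43512809,  0.02495422,  1.57402223, -0.0115883 ,
        1.13402696, -0.0750995 ]), 'dq': array([-1.06265803e-03, -8.74461594e-04, -3.88694790e-04, -3.55102173e-03,
        1.41076003e-03,  9.95092875e-05, -7.24514867e-05]), 'joint_torque': array([ 3.53979231e-03, -6.71755886e+01,  1.02862090e+00, -3.16904819e+01,
        1.59451790e-02,  7.20692755e-03,  2.79824053e-05]), 'ee_pos': array([ 0.28323767, -0.55659717,  0.22421368]), 'tool_rot': array([-6.81661062e-04,  9.72426603e-01,  2.33208027e-01, -2.31659594e-04]), 'force': array([0.94383217, 0.51270714, 0.8147034 ]), 'wrist_torque': array([ 0.00126065, -0.00549523,  0.02198786]), 'grip_force': 0.0, 'gripper_width': 0.08563953564531464}
```

View pics/top0.png

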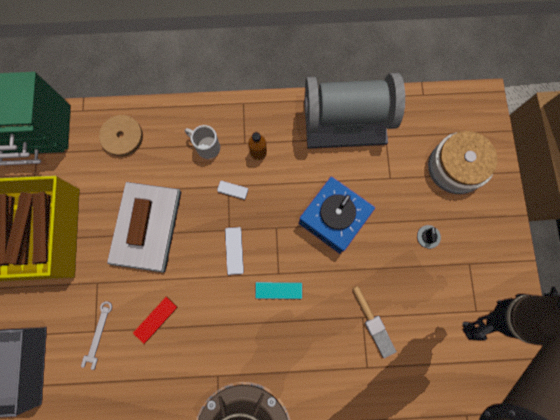

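View pics/side0.png

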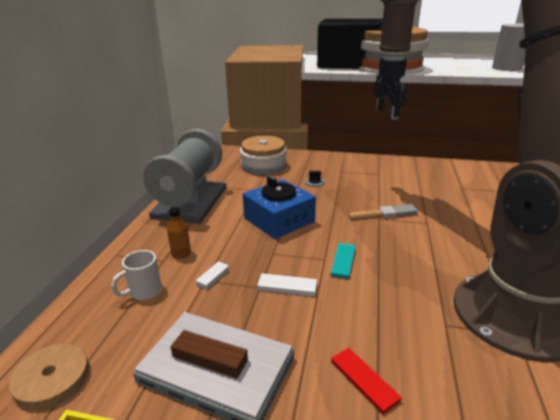

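```bash
cat > h.py <<'E'
import numpy as np,cv2
from plant import sensors,get_image,get_calibration
def ray(n,px,z):
    c=get_calibration(n);T=c["cam_to_world"]
    px=np.atleast_2d(np.asarray(px,float))
    d=(np.linalg.inv(c["K"])@np.c_[px,np.ones(len(px))].T).T@T[:3,:3].T
    o=T[:3,3]; return o+d*((z-o[2])/d[:,2])[:,None]
def proj(n,P):
    c=get_calibration(n);T=np.linalg.inv(c["cam_to_world"]);P=np.atleast_2d(P)
    q=(P@T[:3,:3].T+T[:3,3])@c["K"].T; return q[:,:2]/q[:,2:]
def rect(n,mask,z,near):
    cs,_=cv2.findContours(mask,cv2.RETR_EXTERNAL,cv2.CHAIN_APPROX_NONE)
    cs=[c for c in cs if cv2.contourArea(c)>60]
    c=min(cs,key=lambda c:np.linalg.norm(c[:,0].mean(0)-near))
    w=ray(n,c[:,0],z)[:,:2]*1000
    (cx,cy),(a,b),_=r=cv2.minAreaRect(w.astype(np.float32))
    p=cv2.boxPoints(r);e=[p[1]-p[0],p[2]-p[1]];l=max(e,key=np.linalg.norm)
    return dict(c=(round(cx,1),round(cy,1)),size=(round(max(a,b),1),round(min(a,b),1)),yaw=round(float(np.arctan2(l[1],l[0])%np.pi),3),mean=w.mean(0).round(1))
E
python3 - <<'E'
from h import *
t=cv2.imread("pics/top0.png");s=cv2.imread("pics/side0.png")
for n,im,pts in(("top",t,dict(press=(234,251),off=(232,190),pile=(139,222),reg=(338,212))),("side",s,dict(press=(288,285),off=(213,275),pile=(209,352)))):
    hsv=cv2.cvtColor(im,cv2.COLOR_BGR2HSV)
    for k,p in pts.items():
        print(n,k,hsv[p[1],p[0]],im[p[1],p[0]])
    W=cv2.inRange(hsv,(0,0,150),(180,60,255))
    for k in("press","off"): print(n,k,rect(n,W,.016,pts[k]))
    B=cv2.inRange(hsv,(0,70,15),(18,255,110)) 
    cv2.imwrite(f"pics/m_{n}.png",B)
    print(n,"pile",rect(n,B,.063,pts["pile"]))
a=cv2.resize(t[195:260,105:250],None,fx=4,fy=4,interpolation=cv2.INTER_CUBIC)
b=cv2.resize(t[170:255,290:385],None,fx=4,fy=4,interpolation=cv2.INTER_CUBIC)[:,:220*2]
c=cv2.resize(s[310:400,130:300],None,fx=3,fy=3,interpolation=cv2.INTER_CUBIC)
out=np.zeros((600,800,3),np.uint8);out[:260,:580]=a;out[260:600,:380]=b[:340,:380];out[260:530,380:800]=c[:,:420]
cv2.imwrite("pics/mont.png",out)
E
```

```text
top press [120   9 201] [201 194 194]
top off [131  10 200] [200 192 195]
top pile [  9 162  96] [35 54 96]
top reg [120   1 197] [197 196 196]
top press {'c': (482.3, 5.4), 'size': (131.4, 47.0), 'yaw': 0.03, 'mean': array([482.3,   5.2])}
top off {'c': (661.4, 5.5), 'size': (85.7, 33.2), 'yaw': 1.235, 'mean': array([660.8,   5.1])}
top pile {'c': (568.6, 259.2), 'size': (127.7, 46.7), 'yaw': 2.974, 'mean': array([568.4, 259.2])}
side press [ 11   9 235] [227 230 235]
side off [ 11   9 233] [225 228 233]
side pile [ 11 165  99] [35 58 99]
side press {'c': (481.4, 9.7), 'size': (131.0, 48.1), 'yaw': 0.025, 'mean': array([480.9,  10.5])}
side off {'c': (659.5, 9.1), 'size': (87.2, 33.8), 'yaw': 1.268, 'mean': array([660.4,  10.6])}
side pile {'c': (566.1, 277.4), 'size': (135.7, 56.3), 'yaw': 2.972, 'mean': array([563.1, 278.2])}
```

View pics/mont.png

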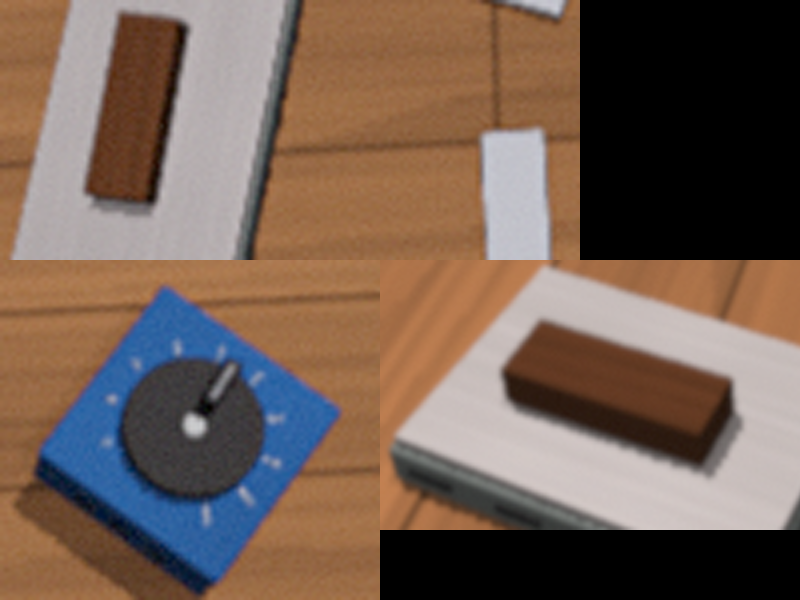

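Run:
```python
from h import *
for n,p in(("top",(139,222)),("side",(209,352))):
    im=cv2.imread(f"pics/{n}0.png");hsv=cv2.cvtColor(im,cv2.COLOR_BGR2HSV);
    for v in (60,70,78):
        B=cv2.inRange(hsv,(0,100,v),(20,255,130)); B=cv2.morphologyEx(B,cv2.MORPH_OPEN,np.ones((3,3)))
        print(n,v,rect(n,B,.063,p))
im=cv2.imread("pics/top0.png");hsv=cv2.cvtColor(im,cv2.COLOR_BGR2HSV)
# curing plate & box top faces
B=cv2.inRange(hsv,(100,150,110),(125,255,255));cs,_=cv2.findContours(B,0,1)
B2=cv2.drawContours(np.zeros_like(B),[cv2.convexHull(max(cs,key=cv2.contourArea))],-1,255,-1);print("box",rect("top",B2,.085,(338,212)))
# black disc (inside box)
D=cv2.inRange(hsv,(0,0,0),(180,120,85))&B2; D=cv2.morphologyEx(D,cv2.MORPH_CLOSE,np.ones((9,9)));D=cv2.morphologyEx(D,cv2.MORPH_OPEN,np.ones((9,9)))
print("disc",rect("top",D,.099,(338,212)))
si=cv2.imread("pics/side0.png");hs=cv2.cvtColor(si,cv2.COLOR_BGR2HSV)
print("hand corners",ray("top",np.array([(119,14),(182,20),(154,203),(86,192)])/4+[105,195],.063).round(4).tolist())
print("axis(white cap)",ray("top",[290+195/4,170+(425-260)/4],.101),"finend",ray("top",[290+231/4,170+(368-260)/4],.125))
out=np.hstack([cv2.resize(im[175:250,295:385],(450,375),interpolation=2),cv2.resize(si[170:240,240:320],(350,306),interpolation=2)[:,:] if 0 else cv2.resize(si[170:245,240:310],(350,375),interpolation=2)])
cv2.imwrite("pics/dial.png",out)
```

```text
top 60 {'c': (569.6, 261.0), 'size': (126.4, 41.8), 'yaw': 2.97, 'mean': array([569.2, 261.3])}
top 70 {'c': (569.7, 261.6), 'size': (126.4, 40.5), 'yaw': 2.97, 'mean': array([569.8, 261.7])}
top 78 {'c': (570.3, 261.8), 'size': (125.3, 40.0), 'yaw': 2.97, 'mean': array([570.5, 262. ])}
side 60 {'c': (568.8, 268.7), 'size': (127.3, 41.7), 'yaw': 2.975, 'mean': array([567.4, 269.3])}
side 70 {'c': (569.1, 268.0), 'size': (126.6, 40.4), 'yaw': 2.974, 'mean': array([567.6, 268.8])}
side 78 {'c': (569.4, 267.6), 'size': (125.8, 39.5), 'yaw': 2.973, 'mean': array([567.4, 268.1])}
box {'c': (561.2, -283.2), 'size': (147.2, 146.6), 'yaw': 2.443, 'mean': array([ 560.2, -283.5])}
disc {'c': (560.6, -283.1), 'size': (89.1, 87.5), 'yaw': 1.52, 'mean': array([ 562.3, -283.9])}
hand corners [[0.6345, 0.2714, 0.063], [0.628, 0.2276, 0.063], [0.501, 0.2447, 0.063], [0.5109, 0.291, 0.063]]
axis(white cap) [[ 0.56168924 -0.28606061  0.101     ]] finend [[ 0.59373161 -0.30895606  0.125     ]]
```

View pics/dial.png

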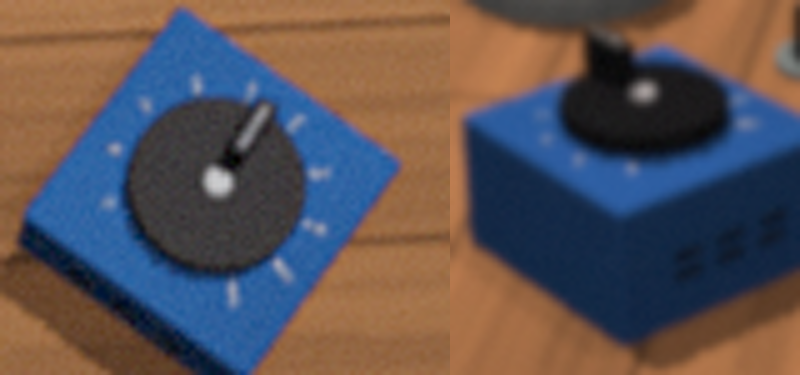

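Call:
{"op": "send_rows", "data": {"plan": [0, 0, -0.06, 15, 43, 0, 85, 0, 0, -0.12, 30, 86, 0, 85, 0, 0, -0.18, 46, 129, 0, 85, 0, 0, -0.24, 61, 172, 0, 85, 0, 0, -0.3, 76, 215, 0, 85, 0, 0, -0.36, 91, 258, 0, 85, 0, 0, -0.4, 106, 301, 0, 85, 0, 0, -0.42, 122, 344, 0, 85, 0, 0, -0.442, 137, 388, 0, 85, 0, 0, -0.442, 150, 424, 0, 85]}}

```text
time: 1.1
ee_pos: [0.4337, -0.1303, 0.2249]
tool_rot: [-0.0, 1.0, 0.015, -0.0]
force: [0.3, -0.5, 0.0]
gripper_width: 0.0851
grip_force: 0.0
```

Call:
{"op": "send_rows", "data": {"plan": [0, 0, 0, 15, 43, -10, 85, 0, 0, 0, 30, 86, -30, 85, 0, 0, 0, 44, 125, -60, 85, 0, 0, 0, 49, 140, -95, 85, 0, 0, 0, 49, 140, -130, 85, 0, 0, 0, 49, 140, -150, 85, 0, 0, 0, 49, 140, -150, 85, 0, 0, 0, 49, 140, -150, 85]}}

```text
time: 1.9
ee_pos: [0.4824, 0.0069, 0.0751]
tool_rot: [0.0, 1.0, 0.014, -0.0]
force: [0.4, 0.3, 1.1]
gripper_width: 0.0852
grip_force: 0.0
```

Run:
```python
from h import *
o=sensors.get_obs();print(o["time"],o["ee_pos"],o["joint_positions"].round(3),o["tool_rot"],o["force"])
for n in("top","side"): cv2.imwrite(f"pics/{n}1.png",get_image(n))
t=cv2.imread("pics/top1.png")[200:300,180:300];s=cv2.imread("pics/side1.png")[190:310,220:350]
cv2.imwrite("pics/g1.png",np.hstack([cv2.resize(t,(400,400)),cv2.resize(s,(400,400))]))
```

```text
1.9 [0.48242624 0.00690395 0.0751178 ] [ 0.046  0.414 -0.22   2.067  0.14   0.676 -1.808] [ 3.29198510e-05  9.99897586e-01  1.43068080e-02 -3.62628970e-04] [0.38779479 0.2733275  1.06267199]
```

View pics/g1.png

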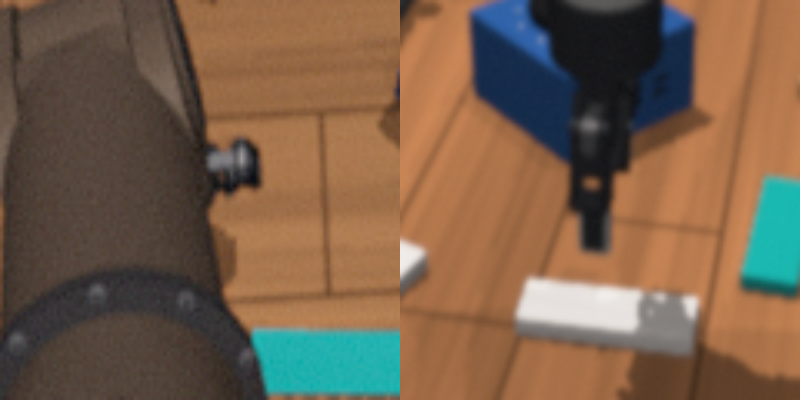

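Call:
{"op": "send_rows", "data": {"plan": [0, 0, 0, 0, 0, -25, 85, 0, 0, 0, 0, 0, -45, 85, 0, 0, 0, 0, 0, -53, 85, 0, 0, 0, 0, 0, -53, 85, 0, 0, 0, 0, 0, -53, 60, 0, 0, 0, 0, 0, -53, 40, 0, 0, 0, 0, 0, -53, 35, 0, 0, 0, 0, 0, -53, 35, 0, 0, 0, 0, 0, -53, 35, 0, 0, 0, 0, 0, -53, 35]}}

```text
time: 3.0
ee_pos: [0.4826, 0.007, 0.0221]
tool_rot: [0.0, 1.0, 0.014, 0.0]
force: [-0.3, 0.4, -0.6]
gripper_width: 0.0348
grip_force: 0.0
```

Call:
{"op": "send_rows", "data": {"plan": [0, 0, 0, 0, 0, 0, 20, 0, 0, 0, 0, 0, 0, 20, 0, 0, 0, 0, 0, 0, 20, 0, 0, 0, 0, 0, 0, 20, 0, 0, 0, 0, 0, 0, 20]}}

```text
time: 3.5
ee_pos: [0.4824, 0.007, 0.0219]
tool_rot: [0.0, 1.0, 0.014, -0.0]
force: [0.4, 0.9, 0.1]
gripper_width: 0.02
grip_force: 0.0
```

Run:
```python
from h import *
o=sensors.get_obs();print(o["time"],o["force"],o["gripper_width"])
for n in("top","side"): cv2.imwrite(f"pics/{n}2.png",get_image(n))
s=cv2.imread("pics/side2.png")[180:320,200:380]
cv2.imwrite("pics/g2.png",cv2.resize(s,(720,560),interpolation=2))
```

```text
3.5 [0.38430365 0.86041145 0.14481611] 0.020008261317595668
```

View pics/g2.png

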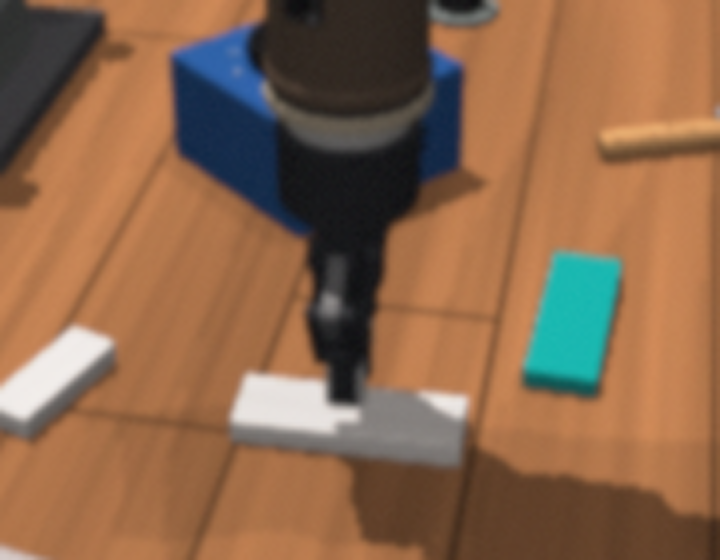

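Run:
```python
from h import *
def yplane(n,px,y):
    a=ray(n,px,0.)[0];b=ray(n,px,.2)[0];return a+(b-a)*(y-a[1])/(b[1]-a[1])
for y in(.012,.02,.03): print(y,yplane("side",[200+343/4,180+403/4],y))
# press now
for n,p in(("side",(288,285)),):
    print(ray("side",np.array([(247,374),(468,397),(463,466),(230,440),(233,420),(464,445)])/4+[200,180],.016).round(4))
    print(ray("side",np.array([(463,466),(230,440)])/4+[200,180],.0).round(4))
```

```text
0.012 [0.48368117 0.012      0.02119823]
0.02 [0.48208306 0.02       0.02777217]
0.03 [0.48008541 0.03       0.03598959]
[[ 0.5448 -0.0097  0.016 ]
 [ 0.4164 -0.0132  0.016 ]
 [ 0.4114  0.0456  0.016 ]
 [ 0.5399  0.0491  0.016 ]
 [ 0.5425  0.0322  0.016 ]
 [ 0.4132  0.0285  0.016 ]]
[[0.4134 0.0272 0.    ]
 [0.5452 0.0308 0.    ]]
```

Call:
{"op": "send_rows", "data": {"plan": [0, 0, 0, 0, 0, -1, 20, 0, 0, 0, 0, 0, -2, 20, 0, 0, 0, 0, 0, -2, 20]}}

```text
time: 3.9
ee_pos: [0.4824, 0.007, 0.0198]
tool_rot: [0.0, 1.0, 0.014, -0.0]
force: [0.2, 0.3, 0.6]
gripper_width: 0.0201
grip_force: 0.0
```

Call:
{"op": "send_rows", "data": {"plan": [0, 0, 0, 0, 0, -1, 20, 0, 0, 0, 0, 0, -2, 20, 0, 0, 0, 0, 0, -2, 20]}}

```text
time: 4.2
ee_pos: [0.4824, 0.007, 0.0178]
tool_rot: [0.0, 1.0, 0.014, -0.0]
force: [-0.1, -0.6, -0.4]
gripper_width: 0.0203
grip_force: 0.0
```

Call:
{"op": "send_rows", "data": {"plan": [0, 0, 0, 0, 0, -1, 20, 0, 0, 0, 0, 0, -2, 20, 0, 0, 0, 0, 0, -2, 20]}}

```text
time: 4.5
ee_pos: [0.4824, 0.0069, 0.0158]
tool_rot: [0.0, 1.0, 0.014, -0.0]
force: [0.2, 0.2, -0.1]
gripper_width: 0.02
grip_force: 0.0
```

Call:
{"op": "send_rows", "data": {"plan": [0, 0, 0, 0, 0, -1, 20, 0, 0, 0, 0, 0, -2, 20, 0, 0, 0, 0, 0, -2, 20]}}

```text
time: 4.8
ee_pos: [0.4824, 0.007, 0.0138]
tool_rot: [0.0, 1.0, 0.014, -0.0]
force: [0.2, -0.8, -0.4]
gripper_width: 0.0202
grip_force: 0.0
```

Run:
```python
from h import *
cv2.imwrite("pics/side3.png",get_image("side"));cv2.imwrite("pics/top3.png",get_image("top"))
for f in("side2","side3"):
    s=cv2.imread(f"pics/{f}.png");g=s.max(2)
    m=((g<70)).astype(np.uint8)*255
    r=[(y,[int(x) for x in np.where(m[y,270:305])[0][[0,-1]]+270]) for y in range(262,295) if m[y,270:305].any()]
    print(f,r[-14:])
```

```text
side2 [(267, [279, 291]), (268, [279, 291]), (269, [279, 291]), (270, [281, 291]), (271, [282, 291]), (272, [283, 291]), (273, [283, 289]), (274, [283, 288]), (275, [283, 288]), (276, [283, 288]), (277, [283, 288]), (278, [283, 288]), (279, [283, 288]), (280, [287, 288])]
side3 [(270, [279, 291]), (271, [279, 291]), (272, [279, 291]), (273, [281, 291]), (274, [282, 291]), (275, [283, 291]), (276, [283, 289]), (277, [283, 288]), (278, [283, 288]), (279, [283, 288]), (280, [283, 288]), (281, [283, 288]), (282, [283, 288]), (283, [286, 288])]
```

Run:
```python
from h import *
def yplane(n,px,y):
    a=ray(n,px,0.)[0];b=ray(n,px,.2)[0];return a+(b-a)*(y-a[1])/(b[1]-a[1])
for y in(.05,.057,.064): print(y,yplane("side",[284,265.6],y).round(4))
for y in(.012,.017,.022,.03): print(y,yplane("side",[286,283.5],y).round(4))
for f in("side1","side2","side3"):
    s=cv2.imread(f"pics/{f}.png"); print(f); 
    for y in range(262,292,2): print(y,[int(v) for v in s[y,278:296].mean(1)])
```

```text
0.05 [0.4796 0.05   0.0919]
0.057 [0.4782 0.057  0.0973]
0.064 [0.4767 0.064  0.1026]
0.012 [0.4831 0.012  0.0134]
0.017 [0.4822 0.017  0.0176]
0.022 [0.4812 0.022  0.0217]
0.03 [0.4796 0.03   0.0284]
side1
262 [95, 63, 35, 25, 23, 25, 26, 40, 62, 82, 98, 117, 126, 126, 123, 119, 118, 118]
264 [104, 80, 61, 53, 50, 44, 44, 54, 69, 90, 107, 120, 125, 124, 121, 118, 118, 117]
266 [125, 120, 115, 114, 112, 108, 106, 106, 107, 114, 120, 124, 125, 122, 118, 117, 118, 117]
268 [130, 129, 129, 129, 129, 128, 127, 127, 128, 128, 127, 126, 124, 119, 119, 117, 118, 117]
270 [125, 125, 126, 126, 128, 127, 127, 128, 129, 127, 127, 126, 123, 120, 118, 117, 116, 118]
272 [119, 118, 119, 119, 119, 120, 123, 126, 127, 128, 128, 128, 127, 123, 119, 117, 117, 116]
274 [153, 149, 145, 142, 138, 135, 135, 134, 135, 134, 134, 132, 128, 124, 119, 118, 117, 117]
276 [222, 219, 217, 214, 208, 207, 209, 213, 215, 212, 206, 201, 195, 185, 177, 170, 163, 163]
278 [227, 227, 229, 227, 227, 230, 235, 238, 238, 237, 236, 236, 233, 230, 228, 227, 227, 226]
280 [226, 226, 226, 226, 227, 228, 230, 232, 231, 231, 231
[... 2393 characters left out ...]
, 147, 89, 45, 26, 22, 25, 27, 43, 65, 77, 73, 85, 104, 114, 119]
278 [227, 225, 210, 156, 91, 46, 27, 24, 23, 27, 46, 71, 88, 102, 117, 127, 127, 128]
280 [226, 224, 209, 156, 93, 48, 26, 24, 24, 26, 45, 71, 91, 109, 120, 129, 130, 129]
282 [225, 224, 212, 169, 109, 59, 41, 35, 33, 32, 46, 72, 95, 113, 126, 128, 129, 130]
284 [227, 226, 222, 208, 172, 133, 115, 107, 99, 91, 88, 96, 110, 121, 127, 128, 128, 128]
286 [221, 222, 223, 217, 193, 162, 139, 131, 128, 127, 125, 127, 127, 129, 130, 130, 130, 129]
288 [156, 161, 164, 166, 161, 154, 138, 129, 129, 132, 132, 133, 135, 133, 132, 132, 131, 131]
290 [116, 114, 116, 117, 117, 118, 117, 118, 119, 119, 120, 121, 120, 121, 121, 121, 123, 126]
```

Call:
{"op": "send_rows", "data": {"plan": [0, 0, 0, 0, 0, -1, 20, 0, 0, 0, 0, 0, -1, 20]}}

```text
time: 5.1
ee_pos: [0.4825, 0.007, 0.0129]
tool_rot: [0.0, 1.0, 0.014, -0.0]
force: [-0.3, -1.1, -1.0]
gripper_width: 0.0199
grip_force: 0.0
```

Call:
{"op": "send_rows", "data": {"plan": [0, 0, 0, 0, 0, -1, 20, 0, 0, 0, 0, 0, -1, 20]}}

```text
time: 5.3
ee_pos: [0.4824, 0.007, 0.0118]
tool_rot: [0.0, 1.0, 0.014, -0.0]
force: [0.8, -0.3, 0.3]
gripper_width: 0.0197
grip_force: 0.0
```

Call:
{"op": "send_rows", "data": {"plan": [0, 0, 0, 0, 0, -1, 20, 0, 0, 0, 0, 0, -1, 20]}}

```text
time: 5.5
ee_pos: [0.4824, 0.007, 0.0108]
tool_rot: [0.0, 1.0, 0.014, -0.0]
force: [-0.2, -0.8, -0.6]
gripper_width: 0.0202
grip_force: 0.0
```

Call:
{"op": "send_rows", "data": {"plan": [0, 0, 0, 0, 0, -1, 20, 0, 0, 0, 0, 0, -1, 20]}}

```text
time: 5.7
ee_pos: [0.4825, 0.007, 0.0099]
tool_rot: [0.0, 1.0, 0.014, 0.0]
force: [-0.2, 0.6, -0.4]
gripper_width: 0.0201
grip_force: 0.0
```

Call:
{"op": "send_rows", "data": {"plan": [0, 0, 0, 0, 0, -1, 20, 0, 0, 0, 0, 0, -1, 20]}}

```text
time: 5.9
ee_pos: [0.4826, 0.007, 0.0098]
tool_rot: [0.0, 1.0, 0.014, 0.0]
force: [-3.6, -0.1, 16.2]
gripper_width: 0.0198
grip_force: 8.3
```

Run:
```python
from h import *
o=sensors.get_obs();print(o["ee_pos"],o["force"],o["joint_positions"].tolist())
cv2.imwrite("pics/side4.png",get_image("side"))
s=cv2.imread(f"pics/side4.png")
for y in range(278,292,2): print(y,[int(v) for v in s[y,278:296].mean(1)])
```

```text
[0.48256071 0.00699983 0.00977387] [-3.56908647 -0.09454081 16.17518317] [0.015310636185499328, 0.5233769764273462, -0.18564311396594843, 2.11501189799672, 0.18814421049953264, 0.5179132399223688, -1.851890601566579]
278 [227, 224, 209, 156, 92, 46, 25, 23, 23, 26, 45, 69, 79, 79, 93, 115, 127, 128]
280 [226, 224, 208, 155, 91, 45, 27, 22, 24, 26, 46, 70, 88, 104, 117, 126, 129, 129]
282 [225, 223, 207, 154, 92, 46, 28, 24, 23, 24, 46, 71, 91, 108, 122, 128, 129, 129]
284 [227, 225, 215, 175, 118, 71, 50, 44, 41, 42, 54, 76, 96, 114, 125, 128, 128, 128]
286 [221, 222, 221, 208, 169, 132, 114, 108, 106, 103, 104, 110, 119, 125, 128, 130, 129, 130]
288 [155, 161, 164, 163, 153, 137, 128, 127, 129, 131, 132, 133, 132, 134, 132, 132, 131, 132]
290 [115, 116, 117, 115, 117, 117, 118, 117, 119, 120, 121, 120, 121, 119, 122, 122, 123, 126]
```

Call:
{"op": "send_rows", "data": {"plan": [0, 0, 0, 0, 0, 6, 20, 0, 0, 0, 0, 0, 12, 80, 0, 0, 0, 0, 0, 12, 80, 0, 0, 0, 0, 0, 12, 80, 0, 0, 0, 0, 0, 12, 80, 0, 0, 0, 0, 0, 12, 80, 0, 0, 0, 0, 0, 12, 80]}}

```text
time: 6.65
ee_pos: [0.4823, 0.007, 0.0207]
tool_rot: [0.0, 1.0, 0.014, -0.0]
force: [0.8, 0.4, 0.6]
gripper_width: 0.0799
grip_force: 0.0
```

Call:
{"op": "send_rows", "data": {"plan": [0, 0, 0, 0, 0, -8, 80, 0, 0, 0, 0, 0, -16, 80, 0, 0, 0, 0, 0, -22, 80, 0, 0, 0, 0, 0, -25, 80, 0, 0, 0, 0, 0, -25, 70, 0, 0, 0, 0, 0, -25, 60, 0, 0, 0, 0, 0, -25, 53, 0, 0, 0, 0, 0, -25, 53]}}

```text
time: 7.45
ee_pos: [0.4827, 0.007, -0.0038]
tool_rot: [-0.0, 1.0, 0.014, 0.0]
force: [0.2, -0.0, -0.1]
gripper_width: 0.0528
grip_force: 0.0
```

Call:
{"op": "send_rows", "data": {"plan": [0, 0, 0, 0, 0, -1, 50, 0, 0, 0, 0, 0, -1, 46, 0, 0, 0, 0, 0, -1, 40, 0, 0, 0, 0, 0, -1, 30, 0, 0, 0, 0, 0, -1, 30, 0, 0, 0, 0, 0, -1, 30]}}

```text
time: 8.05
ee_pos: [0.4826, 0.0072, -0.0047]
tool_rot: [-0.0, 1.0, 0.014, 0.0]
force: [-2.1, 0.3, 5.8]
gripper_width: 0.0427
grip_force: 60.9
```

Call:
{"op": "send_rows", "data": {"plan": [0, 0, 0, 0, 0, 10, 30, 0, 0, 0, 0, 0, 30, 30, 0, 0, 0, 0, 0, 60, 30, 0, 0, 0, 0, 0, 90, 30, 0, 0, 0, 0, 0, 110, 30, 0, 0, 0, 0, 0, 110, 30]}}

```text
time: 8.65
ee_pos: [0.4841, 0.0071, 0.1078]
tool_rot: [-0.0, 1.0, 0.014, 0.002]
force: [-0.0, 0.0, -2.5]
gripper_width: 0.042
grip_force: 62.1
```

Call:
{"op": "send_rows", "data": {"plan": [0, 0, -0.02, 8, 24, 0, 30, 0, 0, -0.05, 20, 59, 0, 30, 0, 0, -0.08, 33, 98, 0, 30, 0, 0, -0.11, 46, 137, 0, 30, 0, 0, -0.14, 59, 175, 0, 30, 0, 0, -0.17, 72, 213, 0, 30, 0, 0, -0.19, 82, 242, 0, 30, 0, 0, -0.198, 87, 257, 0, 30, 0, 0, -0.198, 87, 257, 0, 30, 0, 0, -0.198, 87, 257, 0, 30]}}

```text
time: 9.65
ee_pos: [0.5689, 0.2624, 0.104]
tool_rot: [0.001, 0.996, -0.085, -0.001]
force: [-0.1, -1.0, -2.0]
gripper_width: 0.0427
grip_force: 62.0
```

Call:
{"op": "send_rows", "data": {"plan": [0, 0, 0, 0, 0, -10, 30, 0, 0, 0, 0, 0, -25, 30, 0, 0, 0, 0, 0, -32, 30, 0, 0, 0, 0, 0, -32, 30, 0, 0, 0, 0, 0, -32, 30]}}

```text
time: 10.15
ee_pos: [0.5693, 0.2637, 0.0725]
tool_rot: [0.0, 0.996, -0.085, -0.0]
force: [0.2, -0.1, -3.0]
gripper_width: 0.0427
grip_force: 62.0
```

Run:
```python
from h import *
o=sensors.get_obs();print(o["time"],o["ee_pos"],o["force"],o["joint_positions"].round(3).tolist(),o["tool_rot"])
cv2.imwrite("pics/side5.png",get_image("side"));cv2.imwrite("pics/top5.png",get_image("top"))
s=cv2.imread("pics/side5.png")[290:410,130:290];t=cv2.imread("pics/top5.png")[180:270,90:210]
cv2.imwrite("pics/g5.png",np.vstack([cv2.resize(s,(480,360),interpolation=2),cv2.resize(t,(480,240))[:240]]))
cv2.imwrite("pics/g5.png",cv2.resize(s,(800,600),interpolation=2))
```

```text
10.15 [0.56930365 0.26365124 0.07254692] [ 0.23979062 -0.11624919 -3.02490491] [-0.396, 0.602, -0.182, 1.712, 0.138, 0.841, -2.38] [ 2.22670195e-04  9.96409348e-01 -8.46654605e-02 -3.48655226e-04]
```

View pics/g5.png

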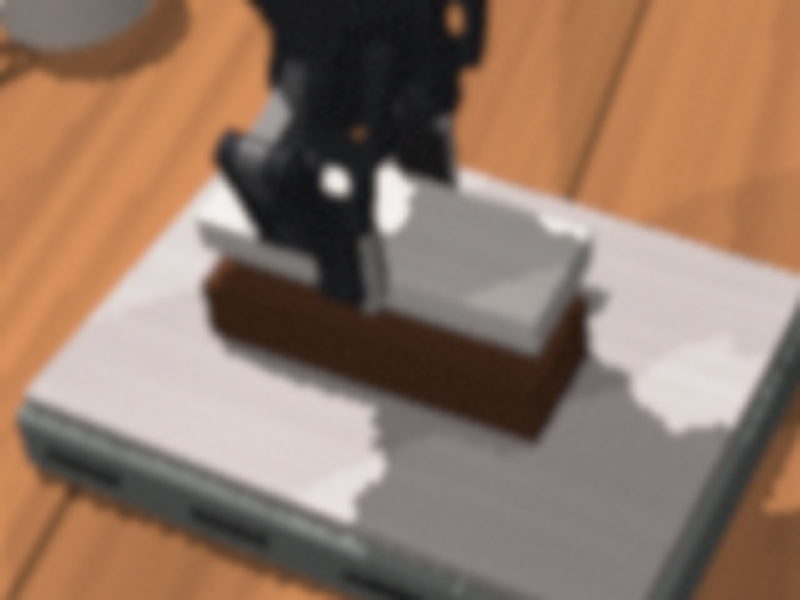

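Run:
```python
from h import *
k=lambda a:np.array(a)/5+[130,290]
A=ray("side",k([(203,243),(540,355)]),.078);B=ray("side",k([(223,343),(538,440)]),.035);C=ray("side",k([(198,222),(547,332),(588,236)]),.094)
D=ray("side",k([(586,335)]),.063-.0)
print("press low",A.round(4),"\nblank low",B.round(4),"\npress top",C.round(4))
# expected bottom front corners for centre
def corners(cx,cy,yaw,z):
    R=np.array([[np.cos(yaw),-np.sin(yaw)],[np.sin(yaw),np.cos(yaw)]])
    p=np.array([(65,22),(-65,22),(-65,-22),(65,-22)])/1e3@R.T+[cx,cy]
    return np.c_[p,np.full(4,z)]
e=lambda P:((proj("side",P)-[130,290])*5).round(0).tolist()
print("exp press low",e(corners(.5693,.2637,-.17,.078))[:2],"top",e(corners(.5693,.2637,-.17,.094))[:3])
print("exp blank low",e(corners(.5695,.2638,-.1696,.035)),"top",e(corners(.5695,.2638,-.1696,.063)))
```

```text
press low [[0.6344 0.2733 0.078 ]
 [0.5064 0.2964 0.078 ]] 
blank low [[0.6311 0.2785 0.035 ]
 [0.5102 0.2955 0.035 ]] 
press top [[0.6313 0.2786 0.094 ]
 [0.5019 0.3003 0.094 ]
 [0.5    0.2586 0.094 ]]
exp press low [[194.0, 244.0], [533.0, 354.0]] top [[188.0, 210.0], [529.0, 319.0], [588.0, 223.0]]
exp blank low [[211.0, 332.0], [540.0, 443.0], [596.0, 345.0], [279.0, 244.0]] top [[200.0, 275.0], [535.0, 386.0], [592.0, 289.0], [269.0, 189.0]]
```

Call:
{"op": "send_rows", "data": {"plan": [0, 0, 0, 0, 0.5, -6, 30, 0, 0, 0, 0, 0.5, -10, 30, 0, 0, 0, 0, 0.5, -13, 30, 0, 0, 0, 0, 0.5, -13, 30]}}

```text
time: 10.65
ee_pos: [0.5691, 0.2643, 0.0593]
tool_rot: [0.0, 0.996, -0.085, -0.0]
force: [-1.0, -0.3, -2.6]
gripper_width: 0.0423
grip_force: 62.0
```

Call:
{"op": "send_rows", "data": {"plan": [0, 0, 0, 0, 0, -0.5, 30, 0, 0, 0, 0, 0, -1, 30, 0, 0, 0, 0, 0, -1, 30]}}

```text
time: 10.95
ee_pos: [0.5696, 0.2645, 0.059]
tool_rot: [-0.0, 0.996, -0.085, 0.0]
force: [-0.5, -0.6, -2.4]
gripper_width: 0.0423
grip_force: 62.0
```

Call:
{"op": "send_rows", "data": {"plan": [0, 0, 0, 0, 0, -0.5, 30, 0, 0, 0, 0, 0, -0.5, 30]}}

```text
time: 11.15
ee_pos: [0.5695, 0.2645, 0.0585]
tool_rot: [-0.0, 0.996, -0.085, 0.0]
force: [-0.7, 0.1, -2.9]
gripper_width: 0.0425
grip_force: 62.2
```

Call:
{"op": "send_rows", "data": {"plan": [0, 0, 0, 0, 0, -0.5, 30, 0, 0, 0, 0, 0, -0.5, 30]}}

```text
time: 11.35
ee_pos: [0.5696, 0.2645, 0.0584]
tool_rot: [-0.0, 0.996, -0.085, 0.0]
force: [-1.7, -1.2, 3.8]
gripper_width: 0.0421
grip_force: 62.7
```

Call:
{"op": "send_rows", "data": {"plan": [0, 0, 0, 0, 0, 0, 45, 0, 0, 0, 0, 0, 0, 48, 0, 0, 0, 0, 0, 0, 55, 0, 0, 0, 0, 0, 0, 65, 0, 0, 0, 0, 0, 0, 65, 0, 0, 0, 0, 0, 0, 65]}}

```text
time: 11.95
ee_pos: [0.5695, 0.2645, 0.0579]
tool_rot: [0.0, 0.996, -0.085, -0.0]
force: [0.1, -0.4, 0.6]
gripper_width: 0.0651
grip_force: 0.0
```

Call:
{"op": "send_rows", "data": {"plan": [0, 0, 0, 0, 0, 10, 65, 0, 0, 0, 0, 0, 30, 65, 0, 0, 0, 0, 0, 65, 65, 0, 0, 0, 0, 0, 105, 65, 0, 0, 0, 0, 0, 150, 65, 0, 0, 0, -10, -45, 165, 40, 0, 0, 0, -20, -90, 165, 20, 0, 0, 0, -30, -140, 165, 0, 0, 0, 0, -40, -190, 165, 0, 0, 0, 0, -40, -190, 165, 0]}}

```text
time: 12.95
ee_pos: [0.5286, 0.0664, 0.2238]
tool_rot: [0.002, 0.996, -0.089, 0.0]
force: [0.0, 0.6, 0.2]
gripper_width: -0.0002
grip_force: 0.0
```

Run:
```python
from h import *
o=sensors.get_obs();print(o["time"],o["ee_pos"],o["force"],o["joint_positions"].round(3).tolist(),o["tool_rot"])
cv2.imwrite("pics/side6.png",get_image("side"));cv2.imwrite("pics/top6.png",get_image("top"))
s=cv2.imread("pics/side6.png")[290:410,130:290];t=cv2.imread("pics/top6.png")[180:270,90:210]
cv2.imwrite("pics/g6.png",np.hstack([cv2.resize(s,(400,300),interpolation=2),cv2.resize(t,(400,300),interpolation=2)]))
```

```text
12.95 [0.52861687 0.06642697 0.22384622] [0.01743212 0.63169478 0.18460536] [-0.101, 0.296, -0.161, 1.788, 0.058, 1.062, -2.034] [ 1.89517039e-03  9.96009724e-01 -8.92242274e-02  2.73035173e-04]
```

View pics/g6.png

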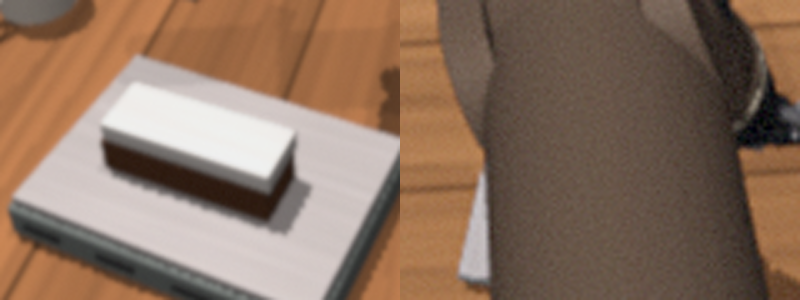

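```bash
cat > dial.py <<'E'
import numpy as np
A=np.array([561.5,-283.5]);rc=36.;tc=-21.3;lag=20.
def P(th):
    t=np.radians(th);return A+rc*np.array([np.cos(t),np.sin(t)])+tc*np.array([np.sin(t),-np.cos(t)])
E
python3 - <<'E'
from h import *;from dial import *
o=sensors.get_obs();print(o["ee_pos"])
get_image("side");get_image("side");print(sensors.get_obs()["ee_pos"])
print("start",P(-20))
# pile check from top? occluded test
t=get_image("top");cv2.imwrite("pics/top7.png",t)
for n,p,im in(("side",(209,345),cv2.imread("pics/side6.png")),):
    hsv=cv2.cvtColor(im,cv2.COLOR_BGR2HSV);W=cv2.inRange(hsv,(0,0,215),(180,30,255))
    print(rect("side",W,.079,p))
for th in range(-20,-181,-10): print(th,P(th).round(1))
E
```

```text
[0.5295377  0.07289608 0.22392986]
[0.52969549 0.07572868 0.2235421 ]
start [ 602.6139634  -275.79727234]
{'c': (569.7, 263.5), 'size': (130.0, 44.7), 'yaw': 2.974, 'mean': array([567.6, 264.7])}
-20 [ 602.6 -275.8]
-30 [ 603.3 -283.1]
-40 [ 602.8 -290.3]
-50 [ 601.  -297.4]
-60 [ 597.9 -304. ]
-70 [ 593.8 -310. ]
-80 [ 588.7 -315.3]
-90 [ 582.8 -319.5]
-100 [ 576.2 -322.7]
-110 [ 569.2 -324.6]
-120 [ 561.9 -325.3]
-130 [ 554.7 -324.8]
-140 [ 547.6 -323. ]
-150 [ 541.  -319.9]
-160 [ 535.  -315.8]
-170 [ 529.7 -310.7]
-180 [ 525.5 -304.8]
```

Call:
{"op": "send_rows", "data": {"plan": [0, 0, 0.14, 7, -35, 0, 0, 0, 0, 0.28, 15, -70, 0, 0, 0, 0, 0.42, 22, -105, 0, 0, 0, 0, 0.56, 29, -140, 0, 0, 0, 0, 0.7, 37, -175, 0, 0, 0, 0, 0.84, 44, -210, 0, 0, 0, 0, 0.98, 51, -245, 0, 0, 0, 0, 1.12, 58, -280, 0, 0, 0, 0, 1.26, 66, -315, 0, 0, 0, 0, 1.4, 73.5, -350.5, 0, 0]}}

```text
time: 14.2
ee_pos: [0.6044, -0.2756, 0.2228]
tool_rot: [-0.0, 0.814, 0.581, 0.0]
force: [1.1, 0.6, 0.6]
gripper_width: -0.0
grip_force: 0.0
```

Call:
{"op": "send_rows", "data": {"plan": [0, 0, 0.12, 0, 0, 0, 0, 0, 0, 0.24, 0, 0, 0, 0, 0, 0, 0.34, 0, 0, 0, 0, 0, 0, 0.34, 0, 0, -30, 0, 0, 0, 0.34, 0, 0, -60, 0, 0, 0, 0.34, 0, 0, -80, 0, 0, 0, 0.34, 0, 0, -80, 0, 0, 0, 0.34, 0, 0, -80, 0]}}

```text
time: 15.0
ee_pos: [0.6039, -0.2748, 0.1432]
tool_rot: [-0.0, 0.707, 0.708, 0.0]
force: [0.8, 0.4, 1.1]
gripper_width: 0.0
grip_force: 0.0
```

Run:
```python
from h import *
o=sensors.get_obs();print(o["time"],o["ee_pos"],o["force"],o["joint_positions"].round(3).tolist(),o["tool_rot"])
cv2.imwrite("pics/side8.png",get_image("side"));cv2.imwrite("pics/top8.png",get_image("top"))
s=cv2.imread("pics/side8.png")[130:250,220:340];t=cv2.imread("pics/top8.png")[160:280,290:410]
cv2.imwrite("pics/g8.png",np.hstack([cv2.resize(s,(400,400),interpolation=2),cv2.resize(t,(400,400),interpolation=2)]))
im=cv2.imread("pics/top8.png");hsv=cv2.cvtColor(im,cv2.COLOR_BGR2HSV)
W=cv2.inRange(hsv,(0,0,205),(180,40,255));print(rect("top",W,.079,(139,222)))
```

```text
15.0 [ 0.60388873 -0.27480621  0.14318058] [0.77477735 0.35556721 1.07220868] [0.589, 0.6, -0.381, 1.54, 0.244, 1.048, 0.148] [-2.54607031e-04  7.06535973e-01  7.07677023e-01  2.90292705e-04]
{'c': (570.1, 261.8), 'size': (127.2, 41.5), 'yaw': 2.973, 'mean': array([568.6, 261.9])}
```

View pics/g8.png

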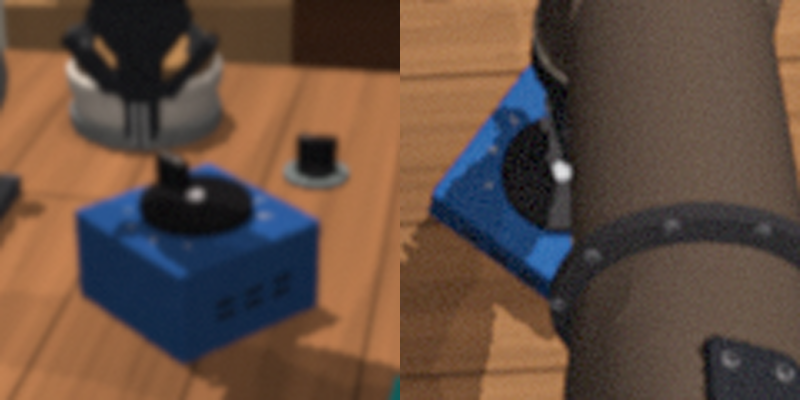

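Run:
```python
from h import *
for z in(.12,.135,.143,.149): print(z,((proj("side",[.6035,-.275,z])-[220,130])*400/120).round(0))
print("fin end exp",((proj("side",[.5615+.046*np.cos(-.62),-.2835+.046*np.sin(-.62),.125])-[220,130])*400/120).round(0),"cap",((proj("side",[.5615,-.2835,.1])-[220,130])*400/120).round(0))
```

```text
0.12 [[143. 175.]]
0.135 [[142. 159.]]
0.143 [[142. 150.]]
0.149 [[142. 143.]]
fin end exp [[158. 152.]] cap [[195. 196.]]
```

Call:
{"op": "send_rows", "data": {"plan": [0, 0, 0, -1, -0.5, -20, 0, 0, 0, 0, -1, -0.5, -35, 0, 0, 0, 0, -1, -0.5, -40, 0, 0, 0, 0, -1, -0.5, -41, 0, 0, 0, 0, -1, -0.5, -41, 0]}}

```text
time: 15.6
ee_pos: [0.6023, -0.2765, 0.1024]
tool_rot: [0.0, 0.707, 0.707, 0.0]
force: [0.8, 0.2, -0.6]
gripper_width: 0.0003
grip_force: 0.0
```

Run:
```python
from dial import *
for a,b in((-20,-50),(-50,-90),(-90,-130),(-130,-160)):
    print(a,[round(float(v),1) for th in np.arange(a-4,b-.1,-4) for v in (*(P(th)-P(a)),)], [round(np.radians(th-a),3) for th in np.arange(a-4,b-.1,-4)])
```

```text
-20 [0.4, -2.9, 0.7, -5.8, 0.7, -8.7, 0.5, -11.6, 0.2, -14.5, -0.4, -17.4, -1.2, -20.2] [np.float64(-0.07), np.float64(-0.14), np.float64(-0.209), np.float64(-0.279), np.float64(-0.349), np.float64(-0.419), np.float64(-0.489)]
-50 [-1.1, -2.7, -2.3, -5.4, -3.7, -7.9, -5.4, -10.3, -7.1, -12.7, -9.1, -14.8, -11.1, -16.9, -13.4, -18.8, -15.7, -20.5, -18.2, -22.1] [np.float64(-0.07), np.float64(-0.14), np.float64(-0.209), np.float64(-0.279), np.float64(-0.349), np.float64(-0.419), np.float64(-0.489), np.float64(-0.559), np.float64(-0.628), np.float64(-0.698)]
-90 [-2.6, -1.4, -5.2, -2.6, -8.0, -3.6, -10.7, -4.5, -13.6, -5.1, -16.5, -5.6, -19.4, -5.8, -22.3, -5.8, -25.2, -5.6, -28.1, -5.3] [np.float64(-0.07), np.float64(-0.14), np.float64(-0.209), np.float64(-0.279), np.float64(-0.349), np.float64(-0.419), np.float64(-0.489), np.float64(-0.559), np.float64(-0.628), np.float64(-0.698)]
-130 [-2.9, 0.6, -5.7, 1.4, -8.4, 2.3, -11.1, 3.5, -13.7, 4.8, -16.2, 6.3, -18.6, 8.0] [np.float64(-0.07), np.float64(-0.14), np.float64(-0.209), np.float64(-0.279), np.float64(-0.349), np.float64(-0.419), np.float64(-0.489)]
```

Call:
{"op": "send_rows", "data": {"plan": [0, 0, -0.07, 0.4, -2.9, 0, 0, 0, 0, -0.14, 0.7, -5.8, 0, 0, 0, 0, -0.209, 0.7, -8.7, 0, 0, 0, 0, -0.279, 0.5, -11.6, 0, 0, 0, 0, -0.349, 0.2, -14.5, 0, 0, 0, 0, -0.419, -0.4, -17.4, 0, 0, 0, 0, -0.489, -1.2, -20.2, 0, 0]}}

```text
time: 16.3
ee_pos: [0.6023, -0.2948, 0.103]
tool_rot: [-0.0, 0.858, 0.514, 0.002]
force: [2.8, 4.1, -0.9]
gripper_width: 0.0001
grip_force: 2.4
```

Call:
{"op": "send_rows", "data": {"plan": [0, 0, -0.035, -0.5, -1.4, 0, 0, 0, 0, -0.105, -1.6, -4.1, 0, 0, 0, 0, -0.175, -2.8, -6.8, 0, 0, 0, 0, -0.244, -4.2, -9.3, 0, 0, 0, 0, -0.314, -5.9, -11.7, 0, 0, 0, 0, -0.384, -7.6, -14.1, 0, 0, 0, 0, -0.454, -9.6, -16.2, 0, 0, 0, 0, -0.524, -11.6, -18.3, 0, 0, 0, 0, -0.594, -13.9, -20.2, 0, 0, 0, 0, -0.663, -16.2, -21.9, 0, 0]}}

```text
time: 17.3
ee_pos: [0.5864, -0.3174, 0.103]
tool_rot: [-0.0, 0.978, 0.207, 0.002]
force: [4.8, 3.9, -0.4]
gripper_width: -0.0
grip_force: 2.4
```

Call:
{"op": "send_rows", "data": {"plan": [0, 0, -0.07, -2.5, -1.6, 0, 0, 0, 0, -0.14, -5.1, -3.0, 0, 0, 0, 0, -0.21, -7.7, -4.2, 0, 0, 0, 0, -0.279, -10.5, -5.2, 0, 0, 0, 0, -0.349, -13.2, -6.1, 0, 0, 0, 0, -0.419, -16.1, -6.7, 0, 0, 0, 0, -0.489, -19.0, -7.2, 0, 0, 0, 0, -0.559, -21.9, -7.4, 0, 0, 0, 0, -0.628, -24.8, -7.4, 0, 0, 0, 0, -0.698, -27.7, -7.2, 0, 0]}}

```text
time: 18.3
ee_pos: [0.5593, -0.3259, 0.1032]
tool_rot: [0.0, 0.99, -0.14, 0.002]
force: [4.6, 0.7, -1.3]
gripper_width: -0.0001
grip_force: 2.5
```

Call:
{"op": "send_rows", "data": {"plan": [0, 0, -0.07, -2.9, 0.3, 0, 0, 0, 0, -0.14, -5.8, 0.9, 0, 0, 0, 0, -0.21, -8.6, 1.7, 0, 0, 0, 0, -0.279, -11.3, 2.6, 0, 0, 0, 0, -0.349, -14.0, 3.8, 0, 0, 0, 0, -0.419, -16.6, 5.1, 0, 0]}}

```text
time: 18.9
ee_pos: [0.5425, -0.3217, 0.1033]
tool_rot: [0.0, 0.939, -0.343, 0.003]
force: [5.4, -2.3, -1.0]
gripper_width: 0.0001
grip_force: 2.6
```

Run:
```python
from h import *;from dial import *
o=sensors.get_obs();print(o["time"],o["ee_pos"],o["force"],o["joint_positions"].round(3).tolist(),o["tool_rot"])
cv2.imwrite("pics/side9.png",get_image("side"));cv2.imwrite("pics/top9.png",get_image("top"))
s=cv2.imread("pics/side9.png")[130:250,220:340];t=cv2.imread("pics/top9.png")[160:280,290:410]
cv2.imwrite("pics/g9.png",np.hstack([cv2.resize(s,(400,400),interpolation=2),cv2.resize(t,(400,400),interpolation=2)]))
print([(th,(P(th)-P(-150)).round(1).tolist(),round(np.radians(th+150),3)) for th in range(-152,-186,-2)])
```

```text
18.9 [ 0.54248046 -0.32173505  0.10329394] [ 5.39169267 -2.26648971 -0.99503278] [0.302, 0.561, 0.22, 1.711, -0.151, 0.881, -1.686] [ 2.92108850e-04  9.39329496e-01 -3.43006557e-01  2.55221608e-03]
[(-152, [-1.3, 0.7], np.float64(-0.035)), (-154, [-2.5, 1.5], np.float64(-0.07)), (-156, [-3.7, 2.3], np.float64(-0.105)), (-158, [-4.9, 3.2], np.float64(-0.14)), (-160, [-6.0, 4.1], np.float64(-0.175)), (-162, [-7.1, 5.1], np.float64(-0.209)), (-164, [-8.2, 6.0], np.float64(-0.244)), (-166, [-9.3, 7.1], np.float64(-0.279)), (-168, [-10.3, 8.1], np.float64(-0.314)), (-170, [-11.2, 9.2], np.float64(-0.349)), (-172, [-12.2, 10.3], np.float64(-0.384)), (-174, [-13.0, 11.5], np.float64(-0.419)), (-176, [-13.9, 12.7], np.float64(-0.454)), (-178, [-14.7, 13.9], np.float64(-0.489)), (-180, [-15.5, 15.1], np.float64(-0.524)), (-182, [-16.2, 16.4], np.float64(-0.559)), (-184, [-16.9, 17.7], np.float64(-0.593))]
```

View pics/g9.png

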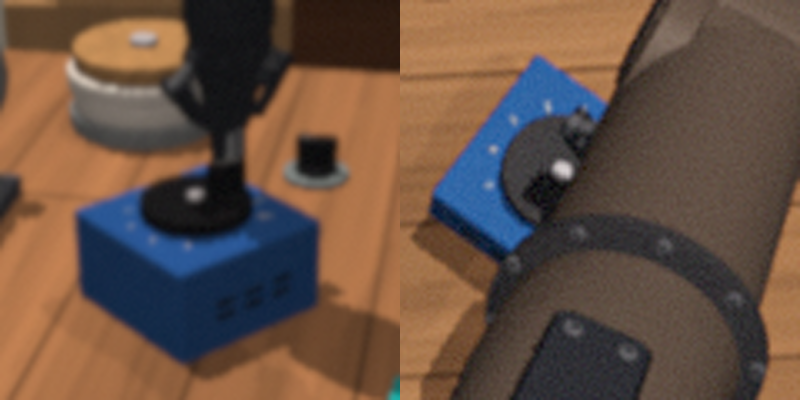

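Call:
{"op": "send_rows", "data": {"plan": [0, 0, -0.035, -1.3, 0.7, 0, 0, 0, 0, -0.07, -2.5, 1.5, 0, 0, 0, 0, -0.105, -3.7, 2.3, 0, 0, 0, 0, -0.14, -4.9, 3.2, 0, 0]}}

```text
time: 19.4
ee_pos: [0.5372, -0.3188, 0.1032]
tool_rot: [0.0, 0.914, -0.407, 0.002]
force: [5.3, -2.1, -0.0]
gripper_width: -0.0001
grip_force: 2.5
```

Call:
{"op": "send_rows", "data": {"plan": [0, 0, -0.017, -0.6, 0.4, 0, 0, 0, 0, -0.035, -1.1, 0.9, 0, 0]}}

```text
time: 19.6
ee_pos: [0.5361, -0.318, 0.1032]
tool_rot: [0.0, 0.906, -0.422, 0.002]
force: [4.8, -3.9, 0.4]
gripper_width: 0.0001
grip_force: 2.5
```

Call:
{"op": "send_rows", "data": {"plan": [0, 0, -0.017, -0.6, 0.5, 0, 0, 0, 0, -0.034, -1.1, 1.0, 0, 0]}}

```text
time: 19.8
ee_pos: [0.5349, -0.3171, 0.1032]
tool_rot: [0.0, 0.899, -0.438, 0.002]
force: [4.6, -3.2, -0.4]
gripper_width: 0.0002
grip_force: 2.5
```

Call:
{"op": "send_rows", "data": {"plan": [0, 0, -0.013, -0.4, 0.35, 0, 0, 0, 0, -0.026, -0.8, 0.7, 0, 0]}}

```text
time: 20.0
ee_pos: [0.5341, -0.3165, 0.1032]
tool_rot: [0.0, 0.893, -0.449, 0.002]
force: [4.7, -3.2, 0.4]
gripper_width: -0.0001
grip_force: 2.5
```

Call:
{"op": "send_rows", "data": {"plan": [0, 0, -0.013, -0.4, 0.4, 0, 0, 0, 0, -0.026, -0.8, 0.8, 0, 0]}}

```text
time: 20.2
ee_pos: [0.5332, -0.3157, 0.1032]
tool_rot: [0.0, 0.887, -0.461, 0.002]
force: [3.6, -3.9, 0.6]
gripper_width: -0.0
grip_force: 2.5
```

Call:
{"op": "send_rows", "data": {"plan": [0, 0, -0.013, -0.4, 0.4, 0, 0, 0, 0, -0.026, -0.8, 0.8, 0, 0]}}

```text
time: 20.4
ee_pos: [0.5323, -0.315, 0.1032]
tool_rot: [0.0, 0.881, -0.473, 0.002]
force: [5.0, -3.7, 0.8]
gripper_width: 0.0001
grip_force: 2.5
```

Call:
{"op": "send_rows", "data": {"plan": [0, 0, -0.013, -0.4, 0.4, 0, 0, 0, 0, -0.026, -0.7, 0.8, 0, 0]}}

```text
time: 20.6
ee_pos: [0.5316, -0.3143, 0.1032]
tool_rot: [0.0, 0.875, -0.484, 0.002]
force: [3.4, -3.9, 0.0]
gripper_width: -0.0003
grip_force: 2.6
```

Call:
{"op": "send_rows", "data": {"plan": [0, 0, -0.013, -0.4, 0.4, 0, 0, 0, 0, -0.026, -0.7, 0.8, 0, 0]}}

```text
time: 20.8
ee_pos: [0.5308, -0.3135, 0.1032]
tool_rot: [0.0, 0.869, -0.495, 0.002]
force: [3.9, -4.1, 1.0]
gripper_width: 0.0001
grip_force: 2.6
```

Call:
{"op": "send_rows", "data": {"plan": [0, 0, -0.017, -0.5, 0.55, 0, 0, 0, 0, -0.034, -0.9, 1.1, 0, 0, 0, 0, -0.052, -1.3, 1.7, 0, 0]}}

```text
time: 21.1
ee_pos: [0.5293, -0.3121, 0.1032]
tool_rot: [0.0, 0.855, -0.518, 0.002]
force: [3.1, -3.7, 1.2]
gripper_width: 0.0
grip_force: 2.6
```

Call:
{"op": "send_rows", "data": {"plan": [0, 0, -0.017, -0.45, 0.6, 0, 0, 0, 0, -0.034, -0.9, 1.2, 0, 0, 0, 0, -0.052, -1.3, 1.8, 0, 0]}}

```text
time: 21.4
ee_pos: [0.5279, -0.3104, 0.1032]
tool_rot: [0.001, 0.842, -0.54, 0.002]
force: [2.3, -5.1, 1.4]
gripper_width: -0.0001
grip_force: 2.7
```

Call:
{"op": "send_rows", "data": {"plan": [0, 0, -0.017, -0.4, 0.6, 0, 0, 0, 0, -0.034, -0.8, 1.2, 0, 0, 0, 0, -0.052, -1.2, 1.8, 0, 0]}}

```text
time: 21.7
ee_pos: [0.5265, -0.3087, 0.1032]
tool_rot: [0.001, 0.827, -0.562, 0.002]
force: [2.4, -4.5, 0.5]
gripper_width: 0.0002
grip_force: 2.7
```

Call:
{"op": "send_rows", "data": {"plan": [0, 0, -0.017, -0.4, 0.6, 0, 0, 0, 0, -0.034, -0.8, 1.3, 0, 0, 0, 0, -0.052, -1.1, 1.9, 0, 0]}}

```text
time: 22.0
ee_pos: [0.5252, -0.3069, 0.1031]
tool_rot: [0.001, 0.812, -0.583, 0.002]
force: [1.9, -5.5, 0.9]
gripper_width: -0.0001
grip_force: 2.7
```

Call:
{"op": "send_rows", "data": {"plan": [0, 0, -0.017, -0.3, 0.65, 0, 0, 0, 0, -0.034, -0.7, 1.3, 0, 0, 0, 0, -0.052, -1.0, 2.0, 0, 0]}}

```text
time: 22.3
ee_pos: [0.5241, -0.305, 0.1031]
tool_rot: [0.001, 0.797, -0.604, 0.002]
force: [1.8, -5.7, 1.4]
gripper_width: 0.0003
grip_force: 2.8
```

Call:
{"op": "send_rows", "data": {"plan": [0, 0, -0.017, -0.3, 0.7, 0, 0, 0, 0, -0.034, -0.6, 1.35, 0, 0, 0, 0, -0.052, -0.9, 2.0, 0, 0]}}

```text
time: 22.6
ee_pos: [0.5231, -0.3034, 0.1032]
tool_rot: [0.001, 0.781, -0.625, 0.002]
force: [2.2, -8.1, 0.6]
gripper_width: 0.0
grip_force: 4.0
```

Call:
{"op": "send_rows", "data": {"plan": [0, 0, 0, -0.1, 0.5, 0, 0, 0, 0, 0, -0.2, 1.0, 0, 0, 0, 0, 0, -0.2, 1.0, 0, 0]}}

```text
time: 22.9
ee_pos: [0.5231, -0.3034, 0.1033]
tool_rot: [0.001, 0.781, -0.625, 0.003]
force: [3.6, -9.3, -0.5]
gripper_width: -0.0003
grip_force: 4.8
```

Call:
{"op": "send_rows", "data": {"plan": [0, 0, 0, -0.1, 0.5, 0, 0, 0, 0, 0, -0.2, 1.0, 0, 0, 0, 0, 0, -0.2, 1.0, 0, 0]}}

```text
time: 23.2
ee_pos: [0.523, -0.3034, 0.1033]
tool_rot: [0.001, 0.781, -0.625, 0.003]
force: [3.2, -11.7, -3.9]
gripper_width: -0.0002
grip_force: 6.2
```

Call:
{"op": "send_rows", "data": {"plan": [0, 0, 0, -0.1, 0.6, 0, 0, 0, 0, 0, -0.2, 1.2, 0, 0, 0, 0, 0, -0.2, 1.2, 0, 0, 0, 0, 0, -0.2, 1.2, 0, 0, 0, 0, 0, -0.2, 1.2, 0, 0, 0, 0, 0, -0.2, 1.2, 0, 0, 0, 0, 0, -0.2, 1.2, 0, 0, 0, 0, 0, -0.2, 1.2, 0, 0, 0, 0, 0, -0.2, 1.2, 0, 0]}}

```text
time: 24.1
ee_pos: [0.523, -0.3033, 0.1034]
tool_rot: [0.002, 0.78, -0.625, 0.004]
force: [4.4, -15.7, -4.6]
gripper_width: -0.0001
grip_force: 7.8
```

Call:
{"op": "send_rows", "data": {"plan": [0, 0, 0, 1, -6, 0, 0, 0, 0, 0, 1, -12, 1, 0, 0, 0, 0, 1, -14, 30, 0, 0, 0, 0, 1, -14, 70, 0, 0, 0, 0, 1, -14, 110, 0, 0, 0, 0, -20, -50, 120, 0, 0, 0, 0, -50, -90, 120, 0, 0, 0, 0, -80, -130, 120, 0, 0, 0, 0, -110, -170, 120, 0, 0, 0, 0, -140, -210, 120, 0]}}

```text
time: 25.1
ee_pos: [0.3805, -0.5083, 0.2222]
tool_rot: [-0.0, 0.781, -0.624, -0.0]
force: [0.2, -1.0, 0.1]
gripper_width: -0.0
grip_force: 0.0
```

Run:
```python
from h import *
import time
for n in("top","side"): cv2.imwrite(f"pics/{n}10.png",get_image(n))
t=cv2.imread("pics/top10.png");hsv=cv2.cvtColor(t,cv2.COLOR_BGR2HSV)
# fin: bright grey top strip vs dark disc, polar profile around axis at fin-top height
A=np.array([.5615,-.2835])
for f in("top0","top10","side0","side10"):
    g=cv2.cvtColor(cv2.imread(f"pics/{f}.png"),cv2.COLOR_BGR2GRAY).astype(np.float32);n=f.rstrip("0123456789")
    th=np.arange(-180,180,4);v=[]
    for a in np.radians(th):
        q=proj(n,[[A[0]+r*np.cos(a),A[1]+r*np.sin(a),.125] for r in np.linspace(.022,.044,8)]).astype(np.float32)
        v.append(cv2.remap(g,q[None,:,0],q[None,:,1],1).mean())
    v=np.array(v).round(0).astype(int); print(f,[(int(a),int(x)) for a,x in zip(th,v)][::1])
W=cv2.inRange(hsv,(0,0,205),(180,40,255));print(rect("top",W,.079,(139,222)))
W=cv2.inRange(hsv,(0,0,180),(180,60,255));print("offcut",rect("top",W,.016,(232,190)))
o=sensors.get_obs();print(o["time"],o["ee_pos"],o["force"])
```

```text
top0 [(-180, 59), (-176, 59), (-172, 61), (-168, 61), (-164, 60), (-160, 60), (-156, 60), (-152, 59), (-148, 61), (-144, 61), (-140, 58), (-136, 58), (-132, 60), (-128, 60), (-124, 60), (-120, 59), (-116, 59), (-112, 60), (-108, 61), (-104, 61), (-100, 61), (-96, 62), (-92, 64), (-88, 61), (-84, 62), (-80, 63), (-76, 64), (-72, 66), (-68, 66), (-64, 66), (-60, 71), (-56, 67), (-52, 60), (-48, 57), (-44, 68), (-40, 103), (-36, 123), (-32, 96), (-28, 66), (-24, 61), (-20, 63), (-16, 64), (-12, 65), (-8, 65), (-4, 66), (0, 65), (4, 64), (8, 65), (12, 65), (16, 63), (20, 62), (24, 61), (28, 61), (32, 62), (36, 61), (40, 61), (44, 61), (48, 60), (52, 61), (56, 61), (60, 61), (64, 62), (68, 61), (72, 59), (76, 60), (80, 60), (84, 59), (88, 61), (92, 61), (96, 59), (100, 61), (104, 61), (108, 61), (112, 61), (116, 60), (120, 60), (124, 60), (128, 61), (132, 61), (136, 60), (140, 60), (144, 61), (148, 61), (152, 62), (156, 62), (160, 61), (164, 60), (168, 60), (172, 61), (176, 62)]
top10 [(-180, 57), (-176, 102), (-172, 128), (-168, 104), (-164, 74), (-160, 61), (-156, 58), (-152, 61), (-148
[... 2487 characters left out ...]
 (16, 125), (20, 123), (24, 122), (28, 118), (32, 112), (36, 103), (40, 91), (44, 78), (48, 64), (52, 51), (56, 42), (60, 36), (64, 32), (68, 30), (72, 29), (76, 28), (80, 28), (84, 31), (88, 43), (92, 64), (96, 84), (100, 95), (104, 93), (108, 77), (112, 53), (116, 33), (120, 23), (124, 18), (128, 15), (132, 14), (136, 13), (140, 13), (144, 14), (148, 15), (152, 15), (156, 16), (160, 19), (164, 24), (168, 31), (172, 40), (176, 51)]
{'c': (569.9, 261.4), 'size': (122.0, 36.9), 'yaw': 2.972, 'mean': array([568.5, 262.1])}
offcut {'c': (661.8, 5.1), 'size': (82.9, 30.6), 'yaw': 1.23, 'mean': array([661.6,   5.5])}
25.2 [ 0.37394358 -0.51384509  0.22262189] [-1.0393066   0.00391261  0.76647543]
```

```bash
python3 -c "
from plant import hand_in;print(hand_in())"
```

```text
the job is handed in; nothing more can be done
None
```

The job is handed in, though I saw no verdict. The pressing plate lies flush on the pile, with centres within about 1 mm in the images. The heat dial is at its clockwise end stop and was pressed there at about 16 N for over half a second. The arm is clear of everything.

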